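Overhang a rhodochrosite slice for measuring

TASK

Slide the round rhodochrosite slice flat along the white shelf until 30 mm of it, give or take half a centimetre, sticks out past the shelf's front edge (the long edge away from the robot), so that I can get the caliper on it. Then press it down with a fingertip on the part that still lies on the shelf, with moderate force, and finish while holding it pressed like that. Push it only, do not pick it up or tip it, and leave everything else on the shelf where it is.

Things in the scene. Friction and masses are not known exactly. Their poses are not given: they have to be found in the camera images.
- slice: the rhodochrosite slice: a nearly round, flat pink banded stone disc, 100 mm across (radius 50 mm, its scalloped rim varies by 1 mm), 8 mm thick, about 0.22 kg, lying loose and flat on the shelf with at least 55 mm of clear shelf behind it (towards the robot) for fingers. Origin: centre of its underside; z up. It slides on the shelf with moderate friction and tips over the edge if more than half of it sticks out or if it is pressed on the part that sticks out
- shelf: the low white melamine shelf standing on the bench, fixed: 320 mm deep (its x), 760 mm long (its y), top surface 100 mm above the bench. Origin: centre of its footprint on the bench; its x axis points level, square to the front edge, outwards away from the robot; y runs along the front edge; z up
- front_edge (a point): middle of the upper front edge of the shelf, at the height of its top surface (0.100 m above the bench), same axes as the shelf: x points outwards over the edge, y runs along the edge. The slice's overhang is 50 mm plus the x of its centre in this frame, so 30 mm of overhang puts its centre 20 mm inside the edge
- barrel: bystander, leave alone: upright grey plastic tumbler barrel with bolt-down lid, 112 mm across, 140 mm tall, origin at the centre of its underside
- saucer: bystander, leave alone: white ceramic saucer 120 mm across holding three agate eggs, 35 mm tall in all, origin at the centre of its underside
- loupe_stand: bystander, leave alone: wooden loupe stand, foot 90 by 75 mm, 149 mm tall, origin at the centre of its underside
- pick_holder: bystander, leave alone: red plastic pick holder, 50 by 95 mm, with four upright picks, 150 mm tall in all, origin at the centre of its underside
- caliper: bystander, leave alone: steel caliper lying flat behind the slice, roughly along the shelf's y, 235 mm long, about 75 mm wide over its jaws, 10 mm tall; origin under the middle of its beam
- tile: bystander, leave alone: small dark slate tile 45 by 30 by 9 mm lying near the front edge beside the slice's way, origin at the centre of its underside
- agate_slice: bystander, leave alone: small oval grey agate slice, 60 by 44 mm, 6 mm thick, lying flat beside the rhodochrosite slice, origin at the centre of its underside
There are look-alikes about, which are no part of the job. There is more than one size of the slice; the one meant has the size given above.

How it is judged:
At the end, for the whole second after the job is handed in: the slice lies flat and still on the shelf and sticks out 22 to 38 mm past the front edge, while a finger presses it down so that slice and shelf bear on each other with more than 5 N (the slice's own weight is about 2 N) (x of slice in the frame of front_edge between -0.028 and -0.012 m and z of slice in the frame of front_edge between -0.003 and 0.003 m and angle between slice's own z axis and vertical below 0.05 rad and linear speed of slice below 0.01 m/s and contact force between the fingers and slice above 1.5 N and contact force between slice and shelf above 5 N); the arm keeps its last pose, push and grip.
It fails at once if the slice is lifted off the shelf (more than 8 mm) (z of slice in the frame of front_edge above 0.008 m).
It fails at once if the slice is tipped (more than about 8 degrees) or falls (angle between slice's own z axis and vertical above 0.14 rad).
It fails at once if the slice is pressed or pushed hard enough to crack it (over 60 N) (contact force between the fingers and slice above 60 N).
It fails at once if the barrel, saucer, loupe stand, pick holder, caliper, tile or agate slice is moved more than 15 mm (distance of any of barrel, saucer, loupe_stand, pick_holder, caliper, tile, agate_slice from where it was at the start of the episode above 0.015 m).
It also fails if it takes over 51 s, if anything falls off the work surface, if the arm or the gripper's body presses on something with over 40 N, if the wrist force passes 120 N, or if a joint passes its speed limit or range.

ROBOT

A 6-joint arm with a two-finger parallel gripper is mounted at the origin on the work surface. World frame = base frame: x ahead of the robot, y to its left, z up, the work surface at z = 0. Lengths are in m, angles in rad, forces in N, time in s.
With the tool pointing down it reaches from about 0.4 to 0.925 m from the base axis. Payload 3.4 kg.
Tool frame: the origin (TCP) lies midway between the tips of the shut fingers; the grasp point (between the pads) lies 19 mm behind it; z points along the fingers, y is the line along which they close (so a half turn about z gives the same grasp; the last joint's range is limited). The gripper opens to 85 mm and grips with 20 to 120 N. Pads are 22 mm wide; open, the fingers measure 114 mm over their backs; the gripper's body (76 mm by 85 mm) begins 54 mm behind the grasp point. The pads swing forward as they close: fully open they stand 13 mm farther back than shut.
Start: joints at [1.091, 0.307, 1.506, -0, 1.328, -0.073], TCP at [0.227, 0.528, 0.231] pointing down, gripper open.
Joint ranges: [-3.12, 3.12], [-1.05, 2.28], [0.14, 2.33], [-1.42, 4.57], [0.1, 2.73], [-2.68, 2.68]. Speed limits (rad/s): [2.57, 2.57, 3.14, 3.14, 3.14, 3.14].

INTERFACE

Orientations are given as a unit quaternion [w, x, y, z].
In Python, from rig import telemetry, optics, job gives the robot as it stands.
- The arm moves only by the tool move_arm, never from a script. Its argument "moves" is a list of rows, each a list of 3 entries, a list of its own where there are three numbers: the shift along the world's x, y, z in units of 0.1 m (1.0 is 0.1 m), then the turn, a rotation vector about the world's x, y, z in units of pi/2 rad (1.0 is pi/2 rad), then the gripper's target within -1 to 1 (shut at 1, half-way at 0, fully open at -1). A call has 1 to 20 rows; each row is the pose to reach, as a shift and turn from the pose commanded when the call began; what a row does not reach only later rows make up. A row lasts 1/8 s, in which the tool goes at most 62.5 mm and 10.7 degrees, less where a joint would pass 70% of its speed; a pose out of reach is approached as far as the arm can. A call with a number of a shift or a turn outside -1 to 1 is refused whole. A call with a gripper value outside its range is refused whole. The fingers move at their own pace and stop on an object; the grip force is fixed at half the most. Time passes only in rows, so rows that repeat a pose let the fingers close. It gives the time, the measured TCP pose, the force, the opening and the grip force at its end, in the units of the state.
- telemetry.state(): the state, without advancing time (a new reading comes with each control period).
- optics.read_camera(name): name is "side" or "top"; returns (picture, depth): 480x640x3 uint8, blue, green, red; 480x640 float32, m along the optical axis (not along the pixel's ray), 0 where there is no reading.
- optics.calibration(name): a dict with "fx", "fy", "cx", "cy" (pixels), "rvec" (rotation vector, rad) and "tvec" (3), from world to camera coordinates, as OpenCV has them. Camera axes: x right, y down, z forward; pixel columns grow to the right and rows downward; lengths in m; the calibration is good to about 2 mm. A picture is of the moment at which its call begins. calibration takes no time and is no camera call.
- job.finish_job(): hands the job in; it is judged then, once.
The state is a dict: "time": time; "joint_pos": joint angles; "qd": joint speeds; "joint_torque": joint torques, N m; "tcp_pos": TCP position; "tool_rot": TCP orientation; "ft_force": force on the tool from outside, world axes, zero at the start; "torque": the same for the moment, N m; "width": finger opening in m; "grip_force": force on a finger pad.
Only numpy, scipy, OpenCV 4.12 (cv2) and the standard library are available. Lean on these libraries where they do the work, as an engineer would, in place of code of your own. Each camera call takes 0.05 s, during which the arm holds its last target. There are 200 camera calls.

## Working session

There is one attempt and no reset: what is moved stays moved. The work goes in short steps, Python scripts to look and compute and a tool call to move; the robot and the scene stay as the last step left them, time stands still between calls to the robot, and variables do not carry over. Pictures are saved under pics/ and viewed, at most 10 in all, crops included, and the job is handed in when it is done.

Besides the shell and the picture viewer there is one more tool, called after "Call:" as name(argument=value, ...), one argument or row to a line, values as JSON. move_arm: Moves the arm, as the interface text tells. Its arguments: {"type":"object","properties":{"moves":{"type":"array","items":{"type":"array"}}},"required":["moves"]}

```bash
mkdir -p pics
cat > h.py <<'E'
import numpy as np, cv2
from rig import telemetry, optics, job
def grab(n,save=None):
    p,d=optics.read_camera(n)
    if save: cv2.imwrite('pics/'+save,p)
    return p,d
def cam(n):
    c=optics.calibration(n); R=cv2.Rodrigues(np.array(c['rvec'],float))[0]; t=np.array(c['tvec'],float).ravel()
    K=np.array([[c['fx'],0,c['cx']],[0,c['fy'],c['cy']],[0,0,1.]]); return K,R,t
def ray(n,uv,z):
    K,R,t=cam(n); uv=np.atleast_2d(np.array(uv,float))
    d=(np.linalg.inv(K)@np.c_[uv,np.ones(len(uv))].T).T@R; o=-R.T@t
    return o+d*((z-o[2])/d[:,2])[:,None]
def cloud(n,d):
    K,R,t=cam(n); v,u=np.mgrid[:480,:640]
    P=np.stack([(u-K[0,2])/K[0,0]*d,(v-K[1,2])/K[1,1]*d,d],-1)
    return (P-t)@R
E
python3 - <<'E'
from h import *
for n in('top','side'):
    p,d=grab(n,n+'0.png'); np.save(n+'0.npy',d)
    K,R,t=cam(n); print(n,K[0,0],-R.T@t, R[2])
print(telemetry.state())
E
```

```text
top 451.0849549363676 [0.45263054 0.03995275 0.89962105] [ 0.14734257 -0.00577449 -0.98906866]
side 489.34957284229495 [ 0.19927168 -0.70438659  0.89034202] [ 0.31909539  0.62998803 -0.70802063]
{'time': 0.1, 'joint_pos': array([ 1.09151482e+00,  3.07495293e-01,  1.50751725e+00, -1.84075211e-05,
        1.32840851e+00, -7.35088430e-02]), 'qd': array([-8.59097146e-04, -2.09480743e-04, -2.18813657e-03,  8.40203441e-05,
       -1.66076048e-03, -1.56460556e-03]), 'joint_torque': array([ 6.62594030e-04, -4.58530748e+01, -2.52607298e+01, -2.42053839e-04,
        5.42251859e-03,  1.83851995e-06]), 'tcp_pos': array([0.226718  , 0.52774715, 0.23048444]), 'tool_rot': array([-2.40882074e-04,  2.01495040e-01,  9.79489108e-01, -8.81940310e-04]), 'ft_force': array([-1.53678214, -0.21146348, -0.50669308]), 'torque': array([ 0.02566845, -0.00970532,  0.000303  ]), 'grip_force': 0.0, 'width': 0.0852224044922284}
```

View pics/top0.png

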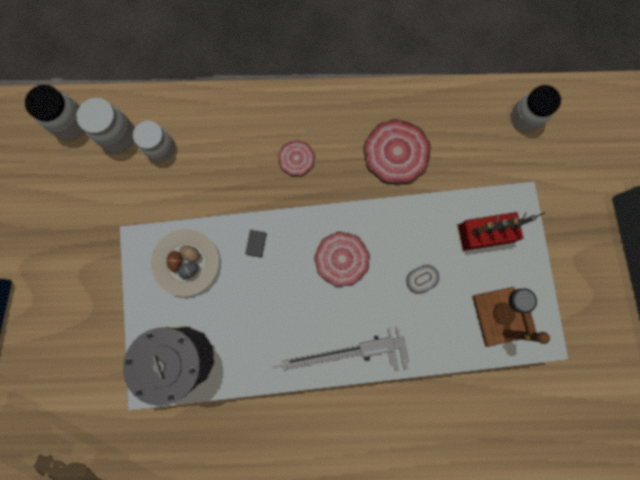

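View pics/side0.png

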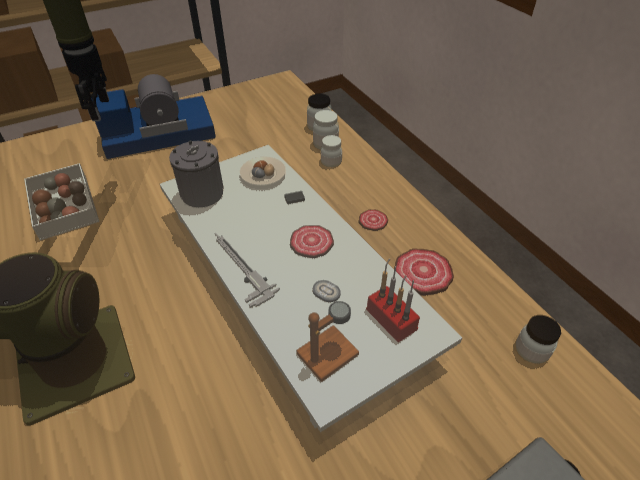

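Candidates in the top view are pink discs at (342,259) on the shelf, (297,158) small on the bench and (397,152) large on the bench. The one on the shelf fits the description, so I'm checking its size. The top view also shows the caliper at about (345,352), the tile at (256,243) and the agate at (423,279). The front edge runs from (120,227) to (535,183).

```bash
cat >> h.py <<'E'
def pink(p):
    h=cv2.cvtColor(p,cv2.COLOR_BGR2HSV); m=((h[...,1]>45)&((h[...,0]>165)|(h[...,0]<6))&(h[...,2]>90)).astype(np.uint8)*255
    return cv2.morphologyEx(m,cv2.MORPH_CLOSE,np.ones((7,7)))
def discs(n,p,z):
    out=[]
    for c in cv2.findContours(pink(p),cv2.RETR_EXTERNAL,cv2.CHAIN_APPROX_NONE)[0]:
        if cv2.contourArea(c)<400: continue
        w=ray(n,c[:,0,:],z); (x,y),r=cv2.minEnclosingCircle(w[:,:2].astype(np.float32)*1000)
        e=cv2.fitEllipse((w[:,:2]*1000).astype(np.float32))
        out.append((c[:,0].mean(0).round(),np.round(e[0],1),np.round(e[1],1)))
    return out
E
python3 - <<'E'
from h import *
for n in('top','side'):
    p=cv2.imread(f'pics/{n}0.png')
    for o in discs(n,p,.108): print(n,o)
    h=cv2.cvtColor(p,cv2.COLOR_BGR2HSV); hb=h
    # shelf: low saturation bright
    m=((h[...,1]<40)&(h[...,2]>120)).astype(np.uint8)*255
    m=cv2.morphologyEx(m,cv2.MORPH_OPEN,np.ones((5,5)))
    c=max(cv2.findContours(m,cv2.RETR_EXTERNAL,cv2.CHAIN_APPROX_NONE)[0],key=cv2.contourArea)
    hull=cv2.convexHull(c); ap=cv2.approxPolyDP(hull,12,True)[:,0]
    w=ray(n,ap,.1); print(n,'shelf px',ap.tolist()); print(w[:,:2].round(4).tolist(),'minrect',cv2.minAreaRect(ray(n,hull[:,0],.1)[:,:2].astype(np.float32)))
    if n=='top':
        # front edge: per column the topmost contour pt
        C=c[:,0]; cols=[u for u in range(150,510,3)]
        pts=np.array([[u,C[C[:,0]==u][:,1].min()-.5] for u in cols if (C[:,0]==u).any()])
        w=ray(n,pts,.1)[:,:2].astype(np.float32); L=cv2.fitLine(w,cv2.DIST_HUBER,0,.001,.001).ravel(); print('front line',L)
    P=cloud(n,np.load(f'{n}0.npy'))
    for nm,uv in dict(slice=(342,259),shelf=(300,290),tile=(256,243),agate=(423,279)).items():
        if n=='top': print(nm,P[uv[1],uv[0]].round(3), ray(n,uv,.105)[0].round(3))
# caliper dark/gray pixels region in top
p=cv2.imread('pics/top0.png')
g=cv2.cvtColor(p,cv2.COLOR_BGR2GRAY)
roi=np.zeros_like(g); roi[315:378,265:415]=1
sh=np.median(g[295:310,250:400]); print('shelf gray',sh)
ys,xs=np.where((g<sh-25)&(roi>0)); w=ray('top',np.c_[xs,ys],.11)
print('caliper ext',w[:,:2].min(0),w[:,:2].max(0), cv2.boundingRect(np.c_[xs,ys].astype(np.int32)))
hi=w[:,0].argmax(); print(w[hi], xs[hi],ys[hi])
cv2.imwrite('pics/crop.png',cv2.resize(p[200:390,220:450],None,fx=3,fy=3))
E
```

```text
top (array([342., 259.]), array([544.8, -13.1]), array([93.3, 93.7]))
top (array([495., 228.]), array([ 590.7, -285.7]), array([ 53.3, 112.1]))
top (array([296., 158.]), array([732.3,  63.8]), array([62.7, 63.4]))
top (array([397., 151.]), array([ 740.8, -121.3]), array([115.3, 115.7]))
top shelf px [[567, 358], [214, 399], [125, 345], [120, 227], [533, 182]]
[[0.3622, -0.3968], [0.3107, 0.2128], [0.405, 0.3674], [0.6135, 0.3836], [0.6773, -0.369]] minrect ((0.4880026876926422, -0.00646635890007019), (0.3198545277118683, 0.7596588134765625), 4.782989978790283)
front line [ 0.08378158 -0.99648416  0.6473102   0.0059554 ]
slice [ 0.544 -0.014  0.108] [ 0.544 -0.014  0.105]
shelf [0.453 0.04  0.9  ] [0.492 0.062 0.105]
tile [0.577 0.138 0.107] [0.577 0.138 0.105]
agate [ 0.505 -0.155  0.105] [ 0.505 -0.155  0.105]
side (array([394., 308.]), array([ 599.7, -255.9]), array([ 57.6, 121.1]))
side (array([424., 270.]), array([ 714.1, -204.5]), array([111.6, 115.3]))
side (array([311., 240.]), array([545.2, -14.8]), array([90.7, 91.3]))
side shelf px [[263, 146], [459, 335], [323, 426], [183, 220], [220, 162]]
[[0.5993, 0.3834], [0.6784, -0.3651], [0.3673, -0.3993], [0.3106, 0.1941], [0.4671, 0.37]] minrect ((0.4880838096141815, -0.007572829723358154), (0.31967371702194214, 0.7602336406707764), 4.889328956604004)
shelf gray 149.0
caliper ext [ 0.3390548  -0.12820925] [0.42158892 0.09175894] (284, 328, 131, 50)
[ 0.42158892 -0.10208652  0.11      ] 396 328
```

View pics/crop.png

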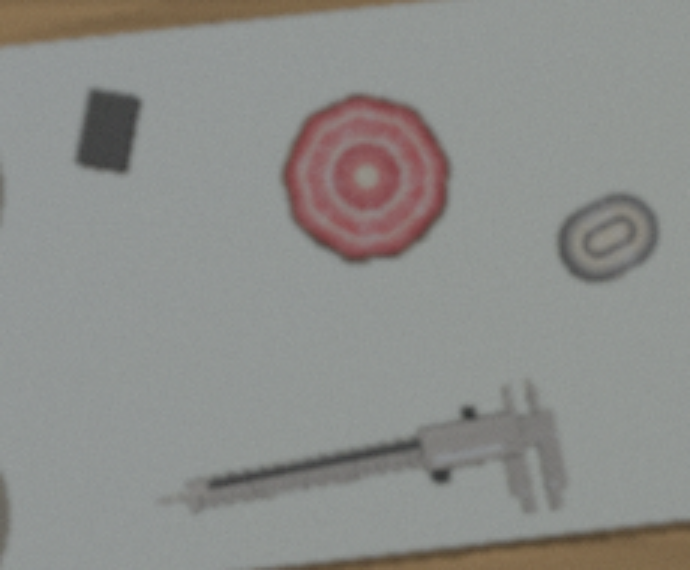

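The shelf disc is at about (0.545, -0.014). It measures roughly 94 mm on the inner mask, or about 100 mm with the dark rim, against about 66 mm and 118 mm for the other two. The crop confirms it is the round one with nothing in its way. The front edge normal is n=(0.9965, 0.084), with the edge at n·p=0.6455, so the push is about 84 mm along n. I'll lift first to clear the barrel.

Call:
move_arm(
  moves=[
    [[0,0,0.6],[0,0,0.1],0],
    [[0,0,1],[0,0,0.2],0],
    [[0,-0.2,1],[0,0,0.312],0],
    [[0.3,-0.6,1],[0,0,0.312],0],
    [[0.6,-1,1],[0,0,0.312],0],
    [[0.6,-1,1],[0,0,0.312],0],
  ],
)

```text
time: 0.85
tcp_pos: [0.2883, 0.4257, 0.3311]
tool_rot: [-0.0, -0.04, 0.999, -0.001]
ft_force: [-0.3, 0.9, 0.1]
width: 0.0426
grip_force: 0.0
```

Call:
move_arm(
  moves=[
    [[0.3,-0.5,0],[0,0,0],0],
    [[0.6,-1,0],[0,0,0],0],
    [[0.6,-1,0],[0,0,0],0],
  ],
)

```text
time: 1.23
tcp_pos: [0.3481, 0.3262, 0.3311]
tool_rot: [-0.0, -0.04, 0.999, -0.0]
ft_force: [-1.3, -0.4, -0.3]
width: 0.0425
grip_force: 0.0
```

Call:
move_arm(
  moves=[
    [[0.3,-0.5,0],[0,0,0],0],
    [[0.6,-1,0],[0,0,0],0],
    [[0.6,-1,0],[0,0,0],0],
  ],
)

```text
time: 1.6
tcp_pos: [0.4084, 0.227, 0.3311]
tool_rot: [-0.0, -0.04, 0.999, -0.0]
ft_force: [0.5, 1.8, 1.6]
width: 0.0425
grip_force: 0.0
```

Call:
move_arm(
  moves=[
    [[0.3,-0.5,0],[0,0,0],0],
    [[0.6,-1,0],[0,0,0],0],
    [[0.6,-1,0],[0,0,0],0],
  ],
)

```text
time: 1.98
tcp_pos: [0.4686, 0.1277, 0.3309]
tool_rot: [-0.0, -0.04, 0.999, 0.0]
ft_force: [0.1, 0.7, -0.3]
width: 0.0426
grip_force: 0.0
```

Call:
move_arm(
  moves=[
    [[0,-0.5,0],[0,0,0],0],
    [[0.06,-1,0],[0,0,0],0],
    [[0.06,-1,0],[0,0,0],0],
    [[0.06,-1,0],[0,0,0],0],
  ],
)

```text
time: 2.48
tcp_pos: [0.4727, 0.0306, 0.3312]
tool_rot: [-0.0, -0.043, 0.999, 0.001]
ft_force: [-0.3, 0.2, 0.4]
width: 0.0425
grip_force: 0.0
```

Call:
move_arm(
  moves=[
    [[0,-0.3,0],[0,0,0],0],
    [[0,-0.51,-0.4],[0,0,0],0],
    [[0,-0.51,-1],[0,0,0],0],
    [[0,-0.51,-1],[0,0,0],0],
  ],
)

```text
time: 2.98
tcp_pos: [0.4684, -0.02, 0.2272]
tool_rot: [-0.006, -0.043, 0.999, 0.002]
ft_force: [-0.3, -0.2, -0.0]
width: 0.0426
grip_force: 0.0
```

Call:
move_arm(
  moves=[
    [[0,0,-0.4],[0,0,0],0],
    [[0,0,-0.8],[0,0,0],0],
    [[0,0,-1],[0,0,0],0],
    [[0,0,-1],[0,0,0],0],
  ],
)

```text
time: 3.48
tcp_pos: [0.4741, -0.0213, 0.1321]
tool_rot: [0.0, -0.043, 0.999, 0.0]
ft_force: [-0.3, -0.2, -0.9]
width: 0.0427
grip_force: 0.0
```

Run:
```python
from h import *
p,d=grab('side','s1.png'); cv2.imwrite('pics/s1c.png',cv2.resize(p[100:340,160:460],None,fx=2.5,fy=2.5))
K,R,t=cam('side'); x=K@(R@telemetry.state()['tcp_pos']+t); print(x[:2]/x[2], telemetry.state()['tcp_pos'])
```

```text
[283.58005522 244.4525672 ] [ 0.47485587 -0.02162597  0.13290237]
```

View pics/s1c.png

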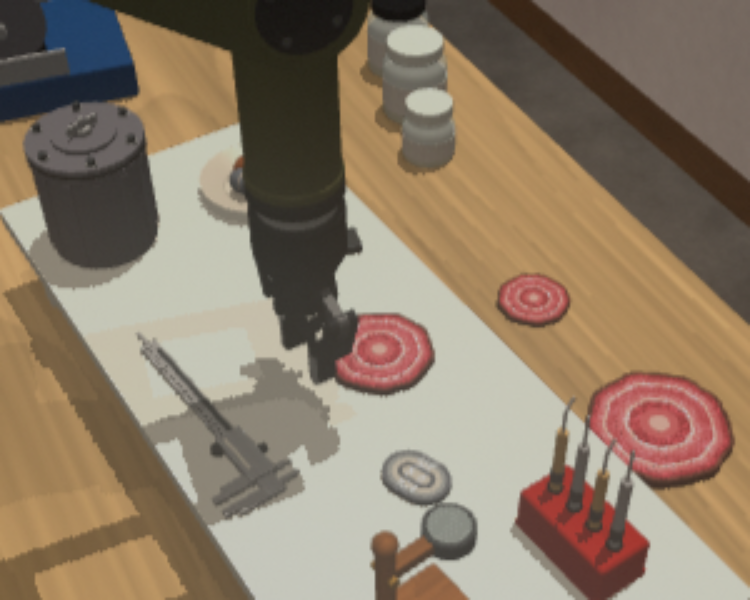

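The side crop shows the fingers hovering at about crop (320,360), just behind the slice at (380,350) and clear of the caliper. Next I lower them and feel for the shelf.

Call:
move_arm(
  moves=[
    [[0,0,-0.15],[0,0,0],0],
    [[0,0,-0.25],[0,0,0],0],
    [[0,0,-0.25],[0,0,0],0],
  ],
)

```text
time: 3.9
tcp_pos: [0.4735, -0.0225, 0.1069]
tool_rot: [0.0, -0.042, 0.999, -0.0]
ft_force: [-1.2, -0.2, -0.5]
width: 0.0427
grip_force: 0.0
```

Call:
move_arm(
  moves=[
    [[0,0,-0.02],[0,0,0],0],
    [[0,0,-0.04],[0,0,0],0],
    [[0,0,-0.04],[0,0,0],0],
  ],
)

```text
time: 4.28
tcp_pos: [0.473, -0.0228, 0.1024]
tool_rot: [0.0, -0.042, 0.999, 0.0]
ft_force: [-0.1, 0.3, -0.1]
width: 0.0426
grip_force: 0.0
```

Call:
move_arm(
  moves=[
    [[0,0,-0.02],[0,0,0],0],
    [[0,0,-0.03],[0,0,0],0],
    [[0,0,-0.03],[0,0,0],0],
  ],
)

```text
time: 4.65
tcp_pos: [0.4729, -0.0227, 0.0992]
tool_rot: [-0.0, -0.042, 0.999, 0.0]
ft_force: [0.9, -0.5, 0.5]
width: 0.0428
grip_force: 0.0
```

Call:
move_arm(
  moves=[
    [[0,0,-0.02],[0,0,0],0],
    [[0,0,-0.02],[0,0,0],0],
  ],
)

```text
time: 4.9
tcp_pos: [0.4732, -0.0227, 0.0981]
tool_rot: [0.0, -0.042, 0.999, -0.0]
ft_force: [-2.3, -0.6, 7.6]
width: 0.0425
grip_force: 4.0
```

Call:
move_arm(
  moves=[
    [[0,0,-0.015],[0,0,0],0],
    [[0,0,-0.015],[0,0,0],0],
  ],
)

```text
time: 5.15
tcp_pos: [0.4732, -0.0227, 0.0981]
tool_rot: [0.001, -0.042, 0.999, -0.0]
ft_force: [-5.5, 0.1, 22.0]
width: 0.0423
grip_force: 10.7
```

Shelf contact is at tcp z≈0.098. I raise the tips 2.5 mm and push.

Call:
move_arm(
  moves=[
    [[0,0.02,0.05],[0,0,0],0],
    [[0,0.02,0.05],[0,0,0],0],
  ],
)

```text
time: 5.4
tcp_pos: [0.4734, -0.0206, 0.1011]
tool_rot: [0.001, -0.042, 0.999, -0.0]
ft_force: [-0.2, -0.5, 0.7]
width: 0.0426
grip_force: 0.0
```

Call:
move_arm(
  moves=[
    [[0.05,0.004,0],[0,0,0],0],
    [[0.1,0.008,0],[0,0,0],0],
    [[0.15,0.013,0],[0,0,0],0],
    [[0.2,0.017,0],[0,0,0],0],
    [[0.25,0.021,0],[0,0,0],0],
    [[0.3,0.025,0],[0,0,0],0],
    [[0.35,0.029,0],[0,0,0],0],
    [[0.4,0.034,0],[0,0,0],0],
    [[0.45,0.038,0],[0,0,0],0],
    [[0.5,0.042,0],[0,0,0],0],
    [[0.55,0.046,0],[0,0,0],0],
    [[0.6,0.05,0],[0,0,0],0],
    [[0.65,0.055,0],[0,0,0],0],
    [[0.7,0.059,0],[0,0,0],0],
    [[0.7,0.059,0],[0,0,0],0],
  ],
)

```text
time: 7.28
tcp_pos: [0.5439, -0.0148, 0.1009]
tool_rot: [0.001, -0.042, 0.999, -0.0]
ft_force: [-0.2, -1.2, 0.8]
width: 0.0427
grip_force: 0.0
```

Run:
```python
from h import *
n=np.array([.9965,.0838])
for c in('top','side'):
    p,d=grab(c,c+'2.png')
    for o in discs(c,p,.108): print(c,o,'over',50+(o[1]@n-645.5))
    if c=='side': cv2.imwrite('pics/s2c.png',cv2.resize(p[100:340,200:460],None,fx=2.5,fy=2.5))
print(telemetry.state()['tcp_pos'])
```

```text
top (array([493., 229.]), array([ 589.6, -281.9]), array([ 57.4, 115.9])) over -31.586819999999875
top (array([296., 158.]), array([732. ,  63.7]), array([62.8, 63.8])) over 139.27606000000003
top (array([397., 151.]), array([ 742.8, -121.5]), array([109.8, 118.2])) over 134.51850000000002
side (array([393., 311.]), array([ 594.4, -257.9]), array([ 72.4, 115.2])) over -24.792419999999993
side (array([424., 270.]), array([ 714.1, -204.6]), array([111.5, 115.3])) over 98.95517000000007
side (array([336., 231.]), array([606.7, -17.5]), array([69.9, 92. ])) over 7.610050000000115
[ 0.54351476 -0.01482482  0.10097075]
```

View pics/s2c.png

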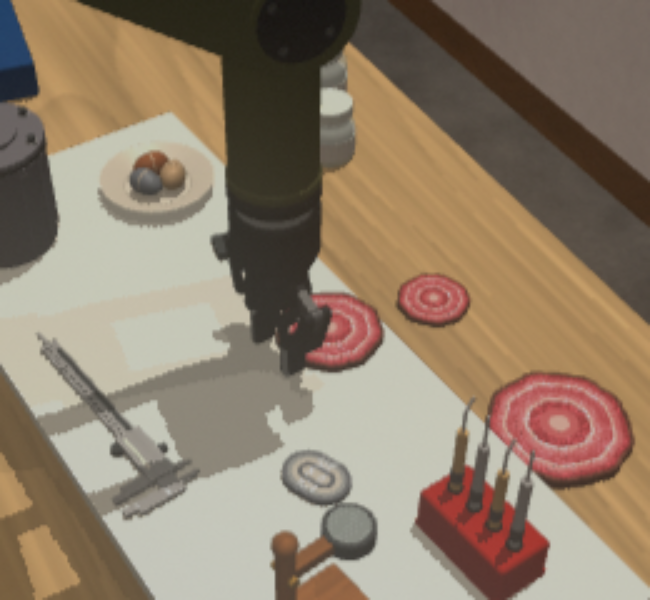

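The side crop shows the slice pushed flat towards the edge, centred at about crop (340,330), with the fingers behind it. The fingers partly hide the slice, so I measure the shift of its front rim.

```bash
cat >> h.py <<'E'
def front(p,c='side'):
    n=np.array([.9965,.0838]); out=[]
    m=pink(p)
    for q in cv2.findContours(m,cv2.RETR_EXTERNAL,cv2.CHAIN_APPROX_NONE)[0]:
        if cv2.contourArea(q)<300: continue
        w=ray(c,q[:,0],.108)[:,:2]; s=w@n; tt=w@np.array([-.0838,.9965])
        if abs(tt.mean()+.06)<.05 and s.mean()<.7:
            k=(s>np.median(s)) # front half circle fit
            A=np.c_[2*w[k],np.ones(k.sum())]; r=np.linalg.lstsq(A,(w[k]**2).sum(1),rcond=None)[0]
            out.append((s.max().round(4),'fit n',(r[:2]@n).round(4),'R',np.sqrt(r[2]+r[:2]@r[:2]).round(4)))
    return out
E
python3 - <<'E'
from h import *
for f in('side0','side2'): print(f,front(cv2.imread(f'pics/{f}.png')))
for f in('top0','top2'): print(f,front(cv2.imread(f'pics/{f}.png'),'top'))
E
```

```text
side0 [(np.float64(0.5889), 'fit n', np.float64(0.5424), 'R', np.float64(0.0452)), (np.float64(0.7312), 'fit n', np.float64(0.6989), 'R', np.float64(0.0311))]
side2 [(np.float64(0.6424), 'fit n', np.float64(0.6081), 'R', np.float64(0.0353)), (np.float64(0.7314), 'fit n', np.float64(0.6988), 'R', np.float64(0.0312))]
top0 [(np.float64(0.5899), 'fit n', np.float64(0.5421), 'R', np.float64(0.0465))]
top2 []
```

The front rim moved 53.5 mm, against 55 mm predicted, so about 29 mm remains.

Call:
move_arm(
  moves=[
    [[0.04,0.003,0],[0,0,0],0],
    [[0.08,0.007,0],[0,0,0],0],
    [[0.12,0.01,0],[0,0,0],0],
    [[0.16,0.013,0],[0,0,0],0],
    [[0.2,0.017,0],[0,0,0],0],
    [[0.24,0.02,0],[0,0,0],0],
    [[0.27,0.023,0],[0,0,0],0],
    [[0.29,0.024,0],[0,0,0],0],
    [[0.29,0.024,0],[0,0,0],0],
  ],
)

```text
time: 8.5
tcp_pos: [0.5724, -0.0124, 0.1008]
tool_rot: [0.0, -0.042, 0.999, -0.0]
ft_force: [-1.0, -0.1, 0.6]
width: 0.0425
grip_force: 0.4
```

Call:
move_arm(
  moves=[
    [[-0.1,-0.01,0],[0,0,0],0],
    [[-0.2,-0.02,0],[0,0,0],0],
    [[-0.2,-0.02,0.3],[0,0,0],0],
    [[-0.6,-0.05,0.8],[0,0,0],1],
    [[-1,-0.08,0.8],[0,0,0],1],
    [[-1,-0.08,0.8],[0,0,0],1],
    [[-1,-0.08,0.8],[0,0,0],1],
    [[-1,-0.08,0.8],[0,0,0],1],
  ],
)

```text
time: 9.5
tcp_pos: [0.4729, -0.0205, 0.1807]
tool_rot: [0.0, -0.042, 0.999, -0.0]
ft_force: [0.0, -0.2, 0.3]
width: -0.0002
grip_force: 0.0
```

Run:
```python
from h import *
n=np.array([.9965,.0838])
for c in('top','side'):
    p,d=grab(c,c+'3.png')
    for o in discs(c,p,.108): print(c,o,'over',50+(o[1]@n-645.5))
    print(front(p,c))
    if c=='side': cv2.imwrite('pics/s3c.png',cv2.resize(p[100:340,200:460],None,fx=2.5,fy=2.5))
s=telemetry.state(); print(s['tcp_pos'],s['width'])
```

```text
top (array([494., 227.]), array([ 591.4, -286. ]), array([ 54.6, 110.1])) over -30.13670000000002
top (array([337., 211.]), array([633.3,  -8.1]), array([75.4, 98.7])) over 34.90467000000001
top (array([296., 158.]), array([731.8,  63.7]), array([62.5, 64.3])) over 139.07676000000004
top (array([397., 151.]), array([ 740.1, -121.3]), array([116.4, 117.1])) over 131.84471000000008
[(np.float64(0.6709), 'fit n', np.float64(0.6225), 'R', np.float64(0.0467))]
side (array([394., 308.]), array([ 599.4, -256.7]), array([ 57.8, 122. ])) over -19.70936000000006
side (array([424., 270.]), array([ 714.1, -204.7]), array([111.5, 115.5])) over 98.94679000000008
side (array([354., 224.]), array([648.5, -13.1]), array([ 85.3, 163.3])) over 49.632470000000126
[(np.float64(0.7314), 'fit n', np.float64(0.6908), 'R', np.float64(0.0359))]
[ 0.4727762  -0.0204209   0.18044057] -0.00025746987391084205
```

View pics/s3c.png

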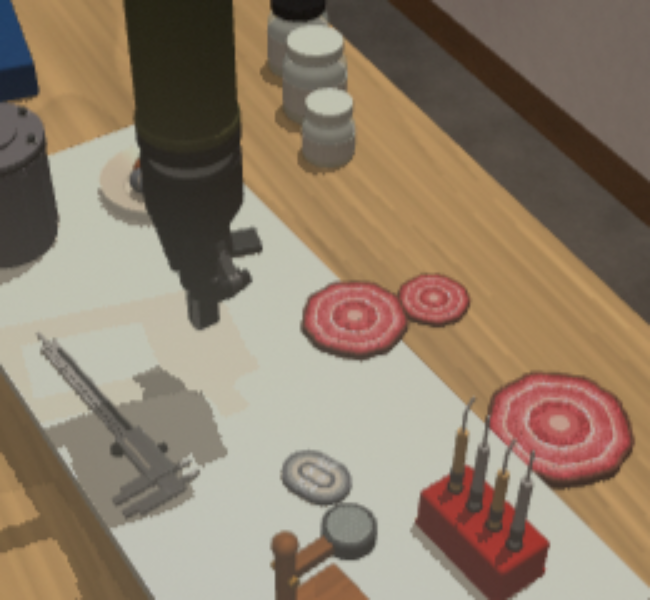

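The side crop shows the slice flat and overhanging, centred at crop (354,315). The fingers are shut and clear, and the bystanders look unmoved. The top view gives about 27 mm of overhang, so I cross-check from the side view and compute the press point.

Run:
```python
from h import *
n=np.array([.9965,.0838])
# side: cut off the small disc touching
p=cv2.imread('pics/side3.png'); m=pink(p)
m=cv2.erode(m,np.ones((9,9))); k,l,st,ce=cv2.connectedComponentsWithStats(m)
for i in range(1,k):
    if st[i,4]>200: w=ray('side',ce[i],.108)[0]; print(ce[i].round(1),st[i,4],w.round(4),'over',round(50+1000*(w[:2]@n)-645.5,1))
```

```text
[349.2 224.7] 590 [ 0.6449 -0.0134  0.108 ] over 46.0
[424.  269.7] 1067 [ 0.7137 -0.2064  0.108 ] over 98.4
[393.6 308.5] 419 [ 0.6002 -0.2601  0.108 ] over -19.2
```

Run:
```python
from h import *
n=np.array([.9965,.0838])
p=cv2.imread('pics/side3.png'); m=pink(p); m[:,362:]=0
c=max((q for q in cv2.findContours(m,cv2.RETR_EXTERNAL,cv2.CHAIN_APPROX_NONE)[0]),key=lambda q:-abs(q[:,0].mean(0)-[342,226]).sum()if len(q)>40 else -1e9)
w=ray('side',c[:,0],.108)[:,:2]; r=cv2.minEnclosingCircle((w*1000).astype(np.float32)); print(r)
C=np.array(r[0]); print('over',50+C@n-645.5)
print(ray('side',(341.6,226),.108), ray('top',(341.6,226),.108)[0]@np.r_[n,0])
C=ray('side',(341.6,226),.108)[0,:2]; print('over',50+1000*C@n-645.5,'press',C-.028*n)
```

```text
((635.0171508789062, -9.81474781036377), 54.99421691894531)
over 36.47211498432159
[[ 0.62716773 -0.00883573  0.108     ]] 0.5998058794556085
over 28.732211374818007 press [ 0.59926573 -0.01118213]
```

The estimates agree at 27–30 mm of overhang. Now I press at (0.598, -0.010), 28 mm behind the slice centre.

Call:
move_arm(
  moves=[
    [[0.5,0.05,0],[0,0,0],1],
    [[1,0.1,0],[0,0,0],1],
    [[1,0.1,0],[0,0,0],1],
  ],
)

```text
time: 9.98
tcp_pos: [0.5767, -0.0103, 0.1801]
tool_rot: [0.001, -0.043, 0.999, -0.0]
ft_force: [-0.7, 0.6, -0.7]
width: -0.0
grip_force: 0.0
```

Call:
move_arm(
  moves=[
    [[0.25,0,0],[0,0,0],1],
    [[0.25,0,0],[0,0,0],1],
    [[0.25,0,-0.3],[0,0,0],1],
    [[0.25,0,-0.5],[0,0,0],1],
    [[0.25,0,-0.62],[0,0,0],1],
    [[0.25,0,-0.66],[0,0,0],1],
    [[0.25,0,-0.66],[0,0,0],1],
  ],
)

```text
time: 10.85
tcp_pos: [0.5969, -0.0105, 0.1151]
tool_rot: [0.0, -0.042, 0.999, -0.0]
ft_force: [0.6, 0.3, 0.1]
width: 0.0001
grip_force: 0.0
```

Call:
move_arm(
  moves=[
    [[0,0,-0.02],[0,0,0],1],
    [[0,0,-0.04],[0,0,0],1],
    [[0,0,-0.06],[0,0,0],1],
    [[0,0,-0.06],[0,0,0],1],
  ],
)

```text
time: 11.35
tcp_pos: [0.5969, -0.0104, 0.1087]
tool_rot: [-0.0, -0.042, 0.999, -0.0]
ft_force: [0.7, -0.4, -0.1]
width: -0.0001
grip_force: 0.0
```

Call:
move_arm(
  moves=[
    [[0,0,-0.01],[0,0,0],1],
    [[0,0,-0.02],[0,0,0],1],
    [[0,0,-0.02],[0,0,0],1],
  ],
)

```text
time: 11.72
tcp_pos: [0.5971, -0.0104, 0.1081]
tool_rot: [0.0, -0.042, 0.999, -0.0]
ft_force: [-3.6, -0.2, 8.0]
width: -0.0001
grip_force: 3.7
```

Call:
move_arm(
  moves=[
    [[0,0,-0.008],[0,0,0],1],
    [[0,0,-0.008],[0,0,0],1],
    [[0,0,-0.008],[0,0,0],1],
    [[0,0,-0.008],[0,0,0],1],
  ],
)

```text
time: 12.22
tcp_pos: [0.5971, -0.0104, 0.1081]
tool_rot: [0.001, -0.042, 0.999, -0.0]
ft_force: [-4.4, -0.5, 11.7]
width: -0.0002
grip_force: 6.0
```

Run:
```python
from h import *
p,d=grab('side'); a=cv2.imread('pics/side3.png')
cv2.imwrite('pics/s4c.png',cv2.resize(p[100:340,200:460],None,fx=2.5,fy=2.5))
def fr(q):
    m=pink(q); m[:,:300]=0; ys,xs=np.where(m[215:260,300:372]>0); return xs.max()+300, [np.where(m[v,300:395]>0)[0].max()+300 for v in (230,234,238)]
print(fr(a),fr(p)); s=telemetry.state(); print(s['ft_force'],s['tcp_pos'])
```

```text
(np.int64(371), [np.int64(361), np.int64(358), np.int64(354)]) (np.int64(371), [np.int64(361), np.int64(358), np.int64(354)])
[-4.19623153  0.12635105 11.69171234] [ 0.59714765 -0.01039853  0.10801921]
```

View pics/s4c.png

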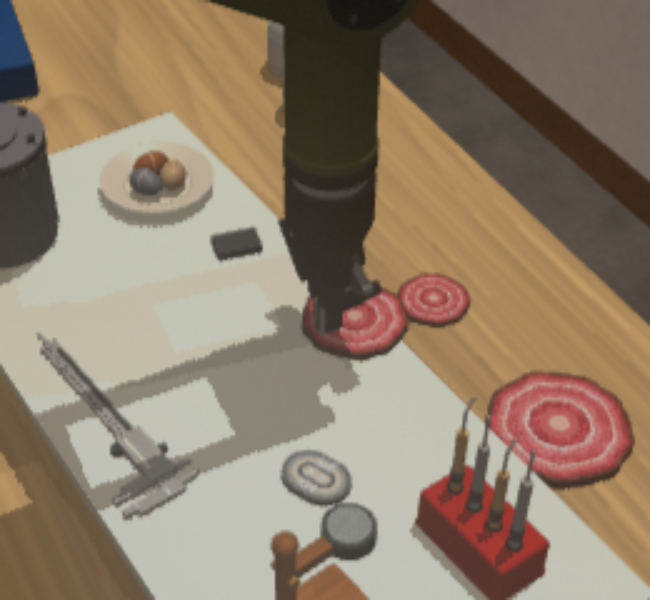

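The crop shows the closed fingers at (330,315) pressing the rear part of the slice with about 12 N. The slice rim has not moved and the tile and other items are undisturbed, so I hand in.

```bash
python3 -c "
from rig import job; print(job.finish_job())"
```

```text
the job is handed in; nothing more can be done
None
```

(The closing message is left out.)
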